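Draw the spatula out from under the cup shelf and hold it over the sink

ROBOT

A 6-joint arm with a two-finger parallel gripper is mounted at the origin on the work surface. World frame = base frame: x ahead of the robot, y to its left, z up, the work surface at z = 0. Lengths are in m, angles in rad, forces in N, time in s.
With the tool pointing down it reaches from about 0.325 to 1 m from the base axis. Payload 5.1 kg.
Tool frame: the origin (TCP) lies midway between the tips of the shut fingers; the grasp point (between the pads) lies 19 mm behind it (bot.tcp_to_grasp is the distance from the TCP to the grasp point, in m); z points along the fingers, y is the direction in which the jaws open and shut (so a half turn about z gives the same grasp; the last joint's range is limited). The gripper opens to 85 mm and grips with 20 to 120 N. Pads are 22 mm wide; open, the fingers measure 114 mm over their backs; the gripper's body (76 mm by 85 mm) begins 54 mm behind the grasp point. The pads swing forward as they close: fully open they stand 13 mm farther back than shut.
Start: joints at [-1.238, 0.124, 1.65, -0, 1.367, -0.083], TCP at [0.263, -0.595, 0.207] pointing down, gripper open.
Joint ranges: [-2.61, 2.61], [-1.02, 2.33], [0.03, 2.71], [-1.35, 4.49], [0.32, 2.68], [-2.91, 2.91]. Speed limits (rad/s): [2.57, 2.57, 3.14, 3.14, 3.14, 3.14].

INTERFACE

Orientations are given as a unit quaternion [x, y, z, w].
In Python, from plant import bot gives the robot as it stands.
- The arm moves only by the tool carry_out, never from a script. Its argument "deltas" is a list of rows, each a list of 5 numbers: the shift along the tool's x, y, z in mm, then the turn about the tool's z in degrees, then the closure, from 0 (fully open) to 1 (shut). A call has 1 to 20 rows; each row is the pose to reach, as a shift and turn from the pose measured when the call began, along the tool's axes at that moment; what a row does not reach only later rows make up. A row lasts 1/10 s, in which the tool goes at most 50 mm and 8.59 degrees, less where a joint would pass 70% of its speed; a pose out of reach is approached as far as the arm can. A call with a gripper value outside its range is refused whole. The fingers move at their own pace and stop on an object; "force" is the grip in N (left out, the last holds). Time passes only in rows, so rows that repeat a pose let the fingers close. It gives the time, the measured TCP pose, the force and the opening at its end, in the units of the state.
- bot.get_obs(): the state, without advancing time (a new reading comes with each control period).
- bot.snapshot(name): name is "side" or "top"; returns a dict with "img" (400x640x3 uint8, blue, green, red), "fovy" (degrees; the focal length in pixels is half the picture's height over the tangent of half this angle, whatever the lens; pixels are square), "cx", "cy" (the principal point, pixels), "cam_to_world" (4x4, takes a point from camera to world coordinates). Camera axes: x right, y up, looking along -z (the intrinsics and any distortion apply to the point x, -y, -z); pixel columns grow to the right and rows downward; lengths in m; the calibration is good to about 2 mm. A picture is of the moment at which its call begins. There is no depth.
- bot.job_done(): hands the job in, once; it reports no verdict.
The state is a dict: "time_s": time; "joint_positions": joint angles; "joint_velocities": joint speeds; "effort": joint torques, N m; "tcp_pos": TCP position; "tool_rot": TCP orientation; "ft_force": force on the tool from outside, world axes, zero at the start; "moment": the same for the moment, N m; "grip_width": finger opening in m.
Only numpy, scipy, OpenCV 4.12 (cv2) and the standard library are available. Lean on these libraries where they do the work, as an engineer would, in place of code of your own. Each camera call takes 0.05 s, during which the arm holds its last target. There are 200 camera calls.

TASK

The wooden spatula has slipped down flat inside the red dish rack with its blade under the cup shelf, and it is too long to come straight up. Tilt it handle end up, draw it out slantwise through the open end of the rack without shifting the rack or disturbing the bowl and tumbler drying on it or the other things around, and finish still holding the spatula in the gripper: motionless in the air, its blade tip over the sink bowl and clearly lower than its handle, all of it above worktop level and touching nothing else.

Things in the scene. Friction and masses are not known exactly. Their poses are not given: they have to be found in the camera images.
- spatula_center (a point): Middle of the rigid wooden spatula (310 mm long, about 60 g), 7 mm above its flat underside. x runs along it from handle to blade, z is its upper face. Handle: straight bar 20 mm wide, 14 mm thick, from x = -155 to +50 mm; neck 28 wide, 9 thick, to 85; blade 60 wide, 6 thick, to 155. Balance point at x = 0 to +20. It lies flat on the rack floor, handle in the open end, blade under the shelf.
- spatula_tip (a point): Middle of the front edge of the spatula's blade, 155 mm ahead of the middle, 3 mm above its underside. Axes as the spatula's.
- spatula_end (a point): End of the spatula's handle, 155 mm behind the middle, 7 mm above its underside. Axes as the spatula's.
- rack: Red dish rack, loose on rubber feet, 1.8 kg, outer 272 (its x) x 412 mm (its y). Origin under its centre, on the worktop. Inside 260 x 400 mm; floor of crosswise bars (17 mm gaps), top 40 mm high. Slatted long sides 100 mm high, solid end walls 140 mm. A barred cup shelf, top 148 mm high, covers y > -15 mm. The open end, y = -200 to -15, faces the sink. A drip tray slides out at -x, below 25 mm.
- shelf_edge (a point): Middle of the lower edge of the cup shelf's front bar, which faces the open end; 136 mm above the worktop, at rack x = 0, y = -15 mm. The bar is 12 mm high and as long as the rack is deep.
- end_wall_top (a point): Middle of the top of the end wall at the open end, on its inner face: rack x = 0, y = -200 mm, 140 mm above the worktop.
- sink_center (a point): Centre of the mouth of the stainless sink bowl, level with the worktop. The bowl is 340 mm in world x by 310 mm in world y and 170 mm deep, sunk in the worktop; the axes are the world's.
- sink: The stainless sink with its tap, fixed; origin as sink_center, axes the world's. The steel mixer tap stands beyond the bowl at x = +245, y = -55 mm from here, 185 mm high; its spout reaches from there 100 mm towards -x and 88 mm towards -y, over the far right corner of the bowl.
- worktop: White acrylic worktop, top at height 0; fixed.
- spatula: The whole spatula; origin on its underside below the middle, axes as at spatula_center.
- bowl: White ceramic bowl, upturned on the cup shelf, 124 mm across and 55 mm high. Origin at the centre of its rim, on the shelf.
- tumbler: Glass tumbler, upturned on the cup shelf, 68 mm across and 90 mm high. Origin at the centre of its rim, on the shelf.
- colander: Steel colander on the worktop left of the rack, 220 mm across, 105 mm high, 278 mm over its two wire handles. Origin under its centre.
- spice_tray: Shallow aluminium tray 90 x 170 x 22 mm on the worktop beyond the rack. Origin under its centre.
- spice1: Glass spice bottle 42 mm across, 95 mm high, standing in the tray. Origin under its centre.
- spice2: Second glass spice bottle, the same, standing in the tray.

How it is judged:
By the outcome, as a careful person would: the job done as asked, in the order asked, and still so for the second after the job is handed in, while the arm keeps its last pose, push and grip.
It also fails if it takes over 51 s, if anything falls off the work surface, if the arm or the gripper's body presses on something with over 40 N, if the wrist force passes 120 N, or if a joint passes its speed limit or range.

## Working session

There is one attempt and no reset: what is moved stays moved. The work goes in short steps, Python scripts to look and compute and a tool call to move; the robot and the scene stay as the last step left them, time stands still between calls to the robot, and variables do not carry over. Pictures are saved under pics/ and viewed, about 8 in all and at most 12, crops included, and the job is handed in when it is done.

Besides the shell and the picture viewer there is one more tool, called after ">>>" by a JSON object that holds its "op" and its "data". carry_out: Moves the arm, as the interface text tells. Its arguments: {"type":"object","properties":{"deltas":{"type":"array"},"force":{"type":"number"}},"required":["deltas"]}

```bash
ls; mkdir -p pics; python3 - <<'E'
from plant import bot
import cv2,numpy as np
o=bot.get_obs(); print({k:np.round(v,3).tolist() for k,v in o.items()}, bot.tcp_to_grasp)
for n in("side","top"):
    s=bot.snapshot(n); cv2.imwrite(f"pics/{n}0.png",s["img"]); print(n,s["fovy"],s["cx"],s["cy"],np.round(s["cam_to_world"],4).tolist(),[k for k in s])
E
```

```text
pics
{'time_s': 0.0, 'joint_positions': [-1.238, 0.124, 1.652, 0.0, 1.368, -0.083], 'joint_velocities': [-0.001, 0.001, -0.001, -0.0, 0.001, -0.001], 'effort': [-0.0, -42.361, -36.546, -0.0, 0.007, -0.0], 'tcp_pos': [0.262, -0.594, 0.206], 'tool_rot': [0.978, 0.206, -0.0, -0.001], 'ft_force': [0.214, -0.199, -0.511], 'moment': [-0.03, -0.029, -0.017], 'grip_width': 0.086} 0.0187
side 49.51258957749584 312.17083376766925 197.3466348396674 [[-0.8808, -0.2882, 0.3757, 1.1176], [0.4734, -0.5183, 0.7122, 1.0502], [-0.0105, 0.8052, 0.593, 0.8867], [0.0, 0.0, 0.0, 1.0]] ['img', 'fovy', 'cx', 'cy', 'cam_to_world']
top 52.08696808793749 318.89298518433424 196.93928382104752 [[-0.0092, 0.994, -0.1094, 0.461], [-0.9996, -0.0064, 0.0259, 0.1727], [0.025, 0.1096, 0.9937, 1.4975], [0.0, 0.0, 0.0, 1.0]] ['img', 'fovy', 'cx', 'cy', 'cam_to_world']
```

View pics/top0.png

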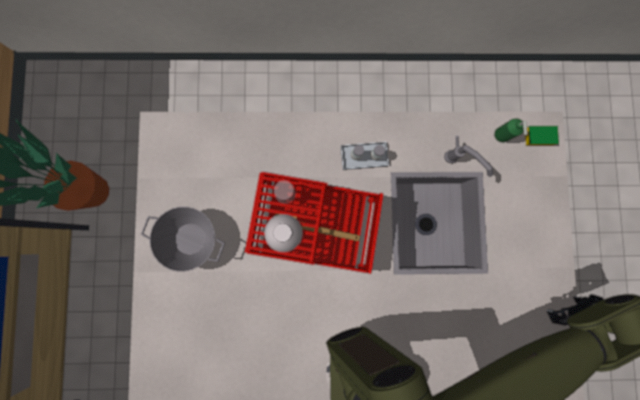

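View pics/side0.png

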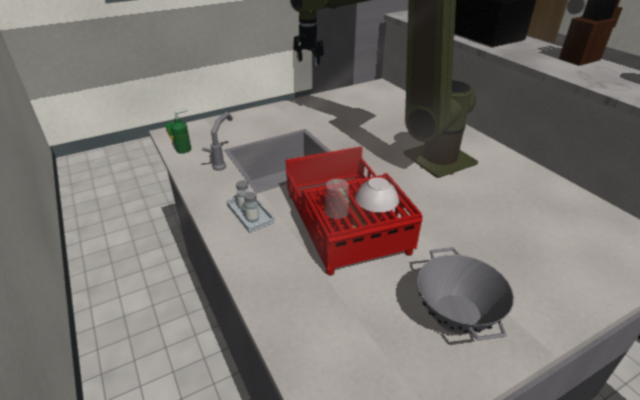

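The top view shows the rack, with its open end right towards the sink. The wooden handle runs from about (320,231) to (360,238). The bowl is at (284,232), the tumbler at (285,189), the tap near (460,155) and the colander at (185,238). The side view cannot see the spatula.

```bash
cat > h.py <<'E'
import cv2,numpy as np
def K(s):
    f=200/np.tan(np.radians(s["fovy"]/2)); return f
def ray(s,u,v):
    f=K(s); M=np.array(s["cam_to_world"]); d=M[:3,:3]@np.array([(u-s["cx"])/f,-(v-s["cy"])/f,-1.]); return M[:3,3],d
def onz(s,p,z):
    c,d=ray(s,*p); return (c+d*(z-c[2])/d[2])
def proj(s,P):
    M=np.array(s["cam_to_world"]); q=M[:3,:3].T@(np.asarray(P)-M[:3,3]); f=K(s)
    return np.array([s["cx"]-f*q[0]/q[2], s["cy"]+f*q[1]/q[2]])
def mask(s,lo,hi,roi):
    h=cv2.cvtColor(s["img"],cv2.COLOR_BGR2HSV); m=cv2.inRange(h,lo,hi); r=np.zeros_like(m); x0,y0,x1,y1=roi; r[y0:y1,x0:x1]=m[y0:y1,x0:x1]; return r
E
python3 - <<'E'
from plant import bot
from h import *
s=bot.snapshot("top")
h=cv2.cvtColor(s["img"],cv2.COLOR_BGR2HSV)
red=mask(s,(0,150,70),(8,255,255),(235,160,395,285))|mask(s,(172,150,70),(180,255,255),(235,160,395,285))
p=cv2.findNonZero(red); r=cv2.minAreaRect(p); b=cv2.boxPoints(r)
print("rect",r,b.tolist()); 
W=np.array([onz(s,q,.14) for q in b]); print(W.round(4).tolist(), np.linalg.norm(np.diff(W,axis=0),axis=1))
w=mask(s,(12,60,60),(35,255,255),(310,220,375,250))
n,l,st,c=cv2.connectedComponentsWithStats(w); print(st.tolist())
q=cv2.findNonZero(w)[:,0].astype(float)
print("wood rect",cv2.boxPoints(cv2.minAreaRect(q.astype(np.float32))).tolist())
P=np.array([onz(s,a,.054) for a in q]); m=P.mean(0); U,S,V=np.linalg.svd(P-m); t=(P-m)@V[0]
print("wood mean",m,"dir",V[0],t.min(),t.max(),"ends",m+V[0]*t.min(),m+V[0]*t.max())
cr=cv2.resize(s["img"][155:290,230:430],None,fx=4,fy=4,interpolation=cv2.INTER_CUBIC); cv2.imwrite("pics/crop.png",cr)
o=bot.get_obs(); from scipy.spatial.transform import Rotation as R
print(R.from_quat(o["tool_rot"]).as_matrix().round(3).tolist())
E
```

```text
rect ((314.38385009765625, 222.285400390625), (128.22216796875, 82.08357238769531), 9.61972713470459) [[244.31582641601562, 252.03660583496094], [258.0326843261719, 171.10723876953125], [384.4518737792969, 192.53419494628906], [370.7350158691406, 273.46356201171875]]
[[0.4305, 0.3832, 0.14], [0.6988, 0.3404, 0.14], [0.6239, -0.0829, 0.14], [0.3567, -0.0305, 0.14]] [0.27167238 0.42984005 0.27221806]
[[0, 0, 640, 400, 255780], [319, 227, 41, 14, 214], [310, 228, 3, 3, 6]]
wood rect [[309.59722900390625, 229.77210998535156], [310.8349609375, 224.3261260986328], [359.80548095703125, 235.45579528808594], [358.5677490234375, 240.9017791748047]]
wood mean [0.49047335 0.0686441  0.054     ] dir [-2.17618371e-01 -9.76033936e-01  1.67818342e-28] -0.10063954741801702 0.07604469437124725 ends [0.51237437 0.16687172 0.054     ] [ 0.47392463 -0.0055781   0.054     ]
[[0.915, 0.404, -0.001], [0.404, -0.915, 0.002], [0.0, -0.002, -1.0]]
```

View pics/crop.png

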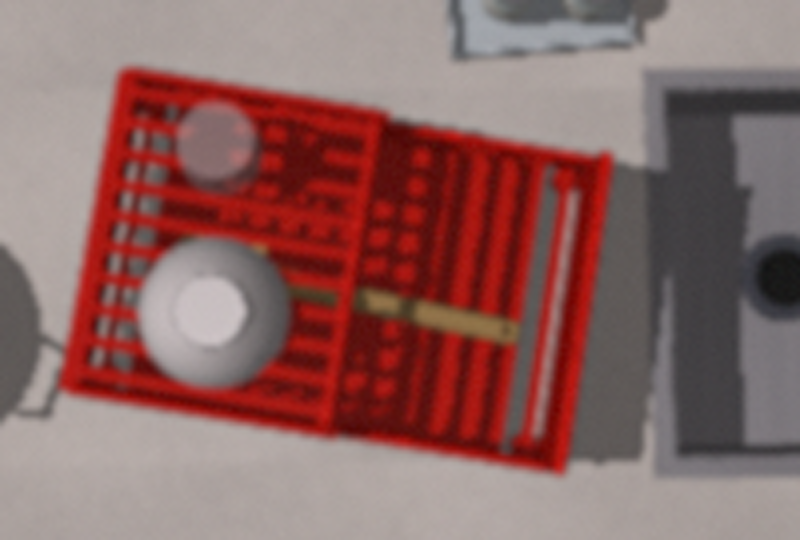

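```bash
python3 - <<'E'
from plant import bot
from h import *
s=bot.snapshot("top"); C=lambda u,v:(230+u/4-.4,155+v/4-.4)
A=[onz(s,C(*p),.14) for p in[(610,158),(563,470),(65,388),(125,70)]]
print("corners",np.round(A,4).tolist())
e=(A[0]+A[1])/2; f=(A[2]+A[3])/2; print("ends",e,f,np.linalg.norm(e-f),"widths",np.linalg.norm(A[0]-A[1]),np.linalg.norm(A[2]-A[3]))
yr=(f-e)/np.linalg.norm(f-e); ang=np.degrees(np.arctan2(-yr[0],yr[1])); 
b=[onz(s,C(*p),.148) for p in[(388,115),(335,432)]]; print("front bar near top",np.round(b,4).tolist())
O=(e+f)/2; xr=np.array([yr[1],-yr[0],0]); print("rack O",O,"yaw",ang)
w=mask(s,(12,60,60),(35,255,255),(317,220,375,250))
q=cv2.findNonZero(w)[:,0].astype(float); P=np.array([onz(s,a,.054) for a in q]); m=P.mean(0); V=np.linalg.svd(P-m)[2][0]; V*=np.sign(V[1])
t=(P-m)@V; E=m+V*t.min(); print("spat dir",V,"yaw(x axis)",np.degrees(np.arctan2(V[1],V[0])),"end",E,"len",np.ptp(t))
rel=lambda p:((p-O)@xr,(p-O)@yr)
print("rack coords: end",rel(E),"tip",rel(E+.31*V),"bar",[rel(x) for x in b],"end2",rel(onz(s,C(517,333),.054)))
for z in(.04,.046): print("wood corner",rel(onz(s,C(262,250),z)))
for d in(.05,.06,.07,.08): print(d,(E+d*V).round(4),rel(E+d*V))
sk=[onz(s,C(*p),0) for p in[(665,90),(675,455)]]; print("sink left corners",sk)
for k in [(395,177),(484,177),(398,270),(484,270)]: print(onz(s,k,0).round(3))
E
```

```text
corners [[0.6186, -0.0748, 0.14], [0.3612, -0.0294, 0.14], [0.4319, 0.3783, 0.14], [0.6954, 0.3309, 0.14]]
ends [ 0.48990766 -0.05209258  0.14      ] [0.56362232 0.35459747 0.14      ] 0.4133166452074985 widths 0.2614531702768311 0.26769955895695413
front bar near top [[0.6549, 0.1114, 0.148], [0.3943, 0.1576, 0.148]]
rack O [0.52676499 0.15125245 0.14      ] yaw -10.273615417952195
spat dir [ 2.20408682e-01  9.75407614e-01 -1.21092395e-28] yaw(x axis) 77.26696201171949 end [ 0.47384362 -0.00557126  0.054     ] len 0.1449935873458571
rack coords: end (np.float64(-0.024103528667153658), np.float64(-0.163747872778158)) tip (np.float64(-0.010800858020834667), np.float64(0.14596657466282842)) bar [(np.float64(0.13322918733461991), np.float64(-0.016359155857754767)), (np.float64(-0.13141877314758701), np.float64(-0.01740642798714329))] end2 (np.float64(-0.024044741987574992), np.float64(-0.1624230022594247))
wood corner (np.float64(0.010384111150783184), np.float64(0.07182127346567571))
wood corner (np.float64(0.010059394599049075), np.float64(0.07156412442968955))
0.05 [0.4849 0.0432 0.054 ] (np.float64(-0.02195793662742481), np.float64(-0.11379392964251504))
0.06 [0.4871 0.053  0.054 ] (np.float64(-0.021528818219479037), np.float64(-0.10380314101538646))
0.07 [0.4893 0.0627 0.054 ] (np.float64(-0.021099699811533267), np.float64(-0.09381235238825786))
0.08 [0.4915 0.0725 0.054 ] (np.float64(-0.020670581403587494), np.float64(-0.08382156376112927))
sink left corners [array([ 0.69823144, -0.15339258,  0.        ]), array([ 0.36317325, -0.15248422,  0.        ])]
[ 0.699 -0.15   0.   ]
[ 0.697 -0.485  0.   ]
[ 0.357 -0.151  0.   ]
[ 0.354 -0.466  0.   ]
```

>>> {"op": "carry_out", "data": {"deltas": [[0,0,-35,0,0],[0,0,-70,0,0],[29,-31,-70,-3.3,0],[58,-63,-70,-6.7,0],[88,-94,-70,-10,0],[117,-125,-70,-13.4,0],[146,-157,-70,-16.7,0],[175,-188,-70,-20,0],[204,-219,-70,-23.4,0],[234,-250,-70,-26.7,0],[263,-282,-70,-30,0],[292,-313,-70,-33.4,0],[321,-344,-70,-36.8,0],[350,-376,-70,-40,0],[380,-407,-70,-43.5,0],[409,-438,-70,-46.8,0],[438,-470,-70,-50,0],[467,-501,-70,-53.5,0],[467,-501,-70,-53.5,0],[467,-501,-70,-53.5,0]], "force": 20}}

```text
time_s: 2.2
tcp_pos: [0.4871, 0.0533, 0.2768]
tool_rot: [0.78, 0.625, -0.0, -0.001]
ft_force: [-0.1, 0.3, 0.2]
grip_width: 0.0852
```

```bash
cat > st.py <<'E'
from plant import bot
import numpy as np,sys
from scipy.spatial.transform import Rotation as R
def show(T=None):
    o=bot.get_obs(); M=R.from_quat(o["tool_rot"]).as_matrix(); p=np.array(o["tcp_pos"])
    print("t",o["time_s"],"tcp",p.round(4),"yawx",np.degrees(np.arctan2(M[1,0],M[0,0])).round(2),"zax",M[:,2].round(3),"F",np.round(o["ft_force"],2),"M",np.round(o["moment"],2),"w",round(o["grip_width"],4),"q",np.round(o["joint_positions"],2))
    if T is not None: print("tool delta mm",(M.T@(np.array(T)-p)*1000).round(1))
if __name__=="__main__": show([float(a) for a in sys.argv[1:4]] if len(sys.argv)>3 else None)
E
python3 st.py .4871 .053 .043
```

```text
t 2.2 tcp [0.4871 0.0533 0.2768] yawx 77.44 zax [-0.001  0.001 -1.   ] F [-0.12  0.29  0.25] M [ 0.02 -0.02  0.03] w 0.0852 q [-0.   -0.27  1.91  0.    1.51  0.22]
tool delta mm [ -0.5   0.4 233.8]
```

>>> {"op": "carry_out", "data": {"deltas": [[0,0,30,0,0],[0,0,65,0,0],[0,0,100,0,0],[0,0,135,0,0],[0,0,165,0,0],[0,0,190,0,0],[0,0,210,0,0],[0,0,225,0,0],[0,0,233,0,0],[0,0,233,0,0],[0,0,233,0,0]]}}

```text
time_s: 3.3
tcp_pos: [0.4873, 0.0529, 0.0445]
tool_rot: [0.781, 0.625, 0.0, -0.0]
ft_force: [-0.2, -0.2, 0.7]
grip_width: 0.0858
```

```bash
python3 st.py .4871 .053 .043; python3 - <<'E'
from plant import bot
import cv2
for n,(x0,y0,x1,y1) in dict(top=(280,165,420,285),side=(270,120,430,270)).items():
    s=bot.snapshot(n); c=cv2.resize(s["img"][y0:y1,x0:x1],(400,343) if n=="top" else (400,375),interpolation=2); globals()[n]=cv2.copyMakeBorder(c,0,375-c.shape[0],0,0,0)
cv2.imwrite("pics/g1.png",cv2.hconcat([top,side]))
E
```

```text
t 3.3 tcp [0.4873 0.0529 0.0445] yawx 77.37 zax [-0.     0.001 -1.   ] F [-0.23 -0.16  0.71] M [-0.01  0.03 -0.  ] w 0.0858 q [-0.   -0.07  2.14  0.    1.07  0.22]
tool delta mm [ 0.  -0.2  1.5]
```

View pics/g1.png

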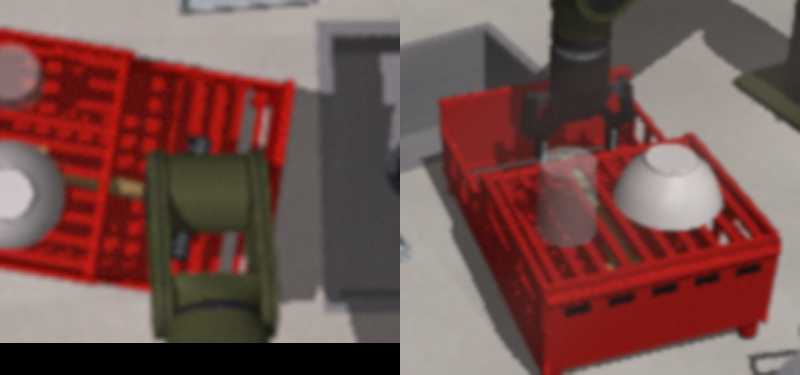

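Left crop: the fingertips at (198,145) and (180,245) straddle the handle line at about y=190. Right crop: the gripper stands clear of both the shelf and the wall.

>>> {"op": "carry_out", "data": {"deltas": [[0,0,1.5,0,0.4],[0,0,1.5,0,0.6],[0,0,1.5,0,0.8],[0,0,1.5,0,1],[0,0,1.5,0,1],[0,0,1.5,0,1],[0,0,1.5,0,1],[0,0,1.5,0,1]], "force": 25}}

```text
time_s: 4.2
tcp_pos: [0.4877, 0.0533, 0.0435]
tool_rot: [0.78, 0.625, 0.001, -0.0]
ft_force: [-0.2, -0.1, 0.6]
grip_width: 0.0002
```

```bash
python3 st.py
```

```text
t 4.2 tcp [0.4877 0.0533 0.0435] yawx 77.41 zax [ 0.001  0.001 -1.   ] F [-0.18 -0.13  0.62] M [-0.01 -0.02  0.06] w 0.0002 q [-0.   -0.07  2.14  0.    1.07  0.22]
```

```bash
python3 - <<'E'
from plant import bot
import cv2
for n,(x0,y0,x1,y1) in dict(top=(280,165,420,285),side=(270,120,430,270)).items():
    s=bot.snapshot(n); c=cv2.resize(s["img"][y0:y1,x0:x1],(400,343) if n=="top" else (400,375),interpolation=2); globals()[n]=cv2.copyMakeBorder(c,0,375-c.shape[0],0,0,0)
cv2.imwrite("pics/g2.png",cv2.hconcat([top,side]))
E
```

```text
(no output)
```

View pics/g2.png

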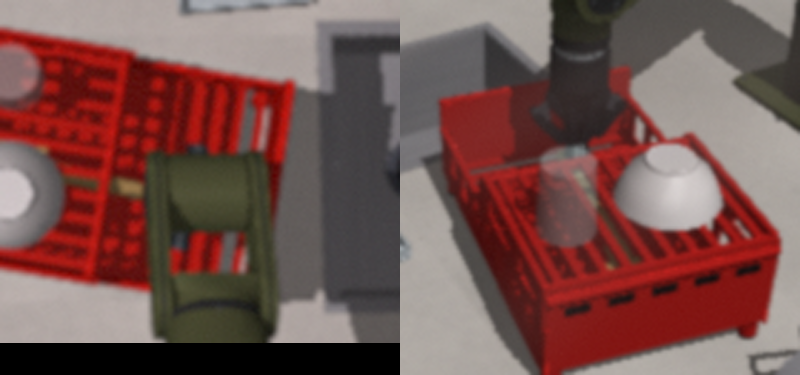

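```bash
python3 st.py; python3 - <<'E'
from plant import bot
from h import *
o=bot.get_obs(); p=np.array(o["tcp_pos"]); E=np.array([.47384,-.00557,.047]); V=np.array([.2204,.9754,0])
out=[]
for n,(x0,y0,x1,y1) in dict(top=(310,200,380,250),side=(310,150,380,220)).items():
    s=bot.snapshot(n); k=8 if n=="top" else 8
    big=cv2.resize(s["img"][y0:y1,x0:x1],None,fx=400/(x1-x0),fy=400/(x1-x0),interpolation=2); k=400/(x1-x0)
    def dot(P,c):
        q=(proj(s,P)-[x0,y0]+.5)*k; cv2.circle(big,(int(q[0]),int(q[1])),3,c,-1); return q
    print(n,"tcp",dot(p,(255,0,0)),[dot(E+V*d,(0,255,0)).round(0) for d in (0,.03,.06,.1,.15,.2)],[dot(p+[0,0,.05],(255,255,0))])
    print(proj(s,p))
    if n=="top":
        w=mask(s,(12,60,60),(35,255,255),(317,220,375,250)); q=cv2.findNonZero(w)[:,0].astype(float); P=np.array([onz(s,a,.054) for a in q]); m=P.mean(0); D=np.linalg.svd(P-m)[2][0]; print("n",len(q),m,D, "before-line lateral of mean:",np.cross(V,m-E)[2])
    out.append(cv2.copyMakeBorder(big,0,400-big.shape[0],0,0,0))
cv2.imwrite("pics/g3.png",cv2.hconcat(out))
E
```

```text
t 4.3 tcp [0.4878 0.0532 0.0435] yawx 77.4 zax [ 0.001  0.001 -1.   ] F [-1.09 -0.29  0.  ] M [0.   0.08 0.  ] w 0.0001 q [-0.   -0.07  2.14  0.    1.07  0.22]
top tcp [187.07958981 198.0906251 ] [array([283., 220.]), array([235., 209.]), array([188., 199.]), array([125., 185.]), array([ 46., 168.]), array([-33., 151.])] [array([193.89947862, 196.49064042])]
[342.23892822 234.16585939]
n 956 [0.49180964 0.02222683 0.054     ] [-5.86533232e-02 -9.98278412e-01 -8.95112659e-28] before-line lateral of mean: -0.011401163629333322
side tcp [172.26645677 240.14755508] [array([142., 179.]), array([157., 207.]), array([173., 235.]), array([195., 274.]), array([225., 325.]), array([256., 379.])] [array([174.63155756, 169.04005168])]
[339.64662993 191.52582214]
```

View pics/g3.png

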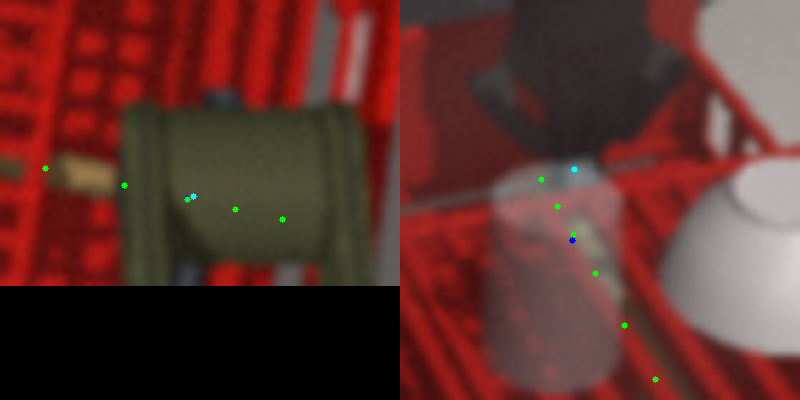

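```bash
python3 - <<'E'
from plant import bot
from h import *
t=bot.snapshot("top"); s=bot.snapshot("side")
E=np.array([.47384,-.00557,.054]); V=np.array([.2204,.9754,0])
c=np.array(t["cam_to_world"])[:3,3]; n=np.cross(E-c,V); n/=np.linalg.norm(n)
for name,img in(("before",cv2.imread("pics/side0.png")),("now",s["img"])):
    s2=dict(s); s2["img"]=img
    w=mask(s2,(12,50,40),(35,255,255),(335,180,375,235)); q=cv2.findNonZero(w)
    if q is None: print(name,"none"); continue
    q=q[:,0]; res={}
    for u,v in q:
        o,d=ray(s,u,v); k=((c-o)@n)/(d@n); res.setdefault(v,[]).append(np.r_[o+d*k,u])
    for v in sorted(res): print(name,v,len(res[v]),np.mean(res[v],0).round(3))
# calibration check: rack top corners in side
for P in [(.6186,-.0748,.14),(.4319,.3783,.14),(.6954,.3309,.14)]: print(P,proj(s,P))
cv2.imwrite("pics/g4.png",np.vstack([cv2.resize(cv2.imread("pics/side0.png")[140:275,270:430],(640,540),interpolation=2)]))
E
```

```text
before 180 2 [4.760e-01 6.000e-03 5.900e-02 3.355e+02]
before 182 1 [4.82e-01 3.10e-02 6.70e-02 3.38e+02]
before 183 1 [4.76e-01 3.00e-03 4.40e-02 3.35e+02]
before 190 1 [4.88e-01 5.50e-02 5.10e-02 3.40e+02]
before 191 1 [4.90e-01 6.50e-02 5.30e-02 3.41e+02]
before 193 2 [4.950e-01 8.800e-02 6.200e-02 3.435e+02]
before 198 1 [4.99e-01 1.04e-01 5.30e-02 3.45e+02]
before 199 3 [5.02e-01 1.21e-01 6.20e-02 3.47e+02]
before 200 2 [5.030e-01 1.260e-01 6.100e-02 3.475e+02]
before 201 2 [5.040e-01 1.270e-01 5.800e-02 3.475e+02]
before 202 1 [5.05e-01 1.32e-01 5.80e-02 3.48e+02]
before 224 1 [5.20e-01 1.94e-01 1.90e-02 3.54e+02]
before 225 2 [5.210e-01 1.990e-01 1.900e-02 3.545e+02]
before 226 1 [5.21e-01 1.96e-01 1.20e-02 3.54e+02]
now 190 1 [4.88e-01 5.50e-02 5.10e-02 3.40e+02]
now 191 1 [4.90e-01 6.50e-02 5.30e-02 3.41e+02]
now 192 1 [4.90e-01 6.50e-02 5.00e-02 3.41e+02]
now 193 2 [4.950e-01 8.800e-02 6.200e-02 3.435e+02]
now 194 1 [4.94e-01 8.40e-02 5.50e-02 3.43e+02]
now 198 1 [4.99e-01 1.04e-01 5.30e-02 3.45e+02]
now 199 3 [5.02e-01 1.21e-01 6.20e-02 3.47e+02]
now 200 2 [5.030e-01 1.260e-01 6.100e-02 3.475e+02]
now 201 2 [5.040e-01 1.270e-01 5.800e-02 3.475e+02]
now 202 1 [5.05e-01 1.32e-01 5.80e-02 3.48e+02]
now 223 2 [5.330e-01 2.600e-01 7.600e-02 3.635e+02]
now 225 2 [5.210e-01 1.990e-01 1.900e-02 3.545e+02]
now 226 1 [5.21e-01 1.96e-01 1.20e-02 3.54e+02]
(0.6186, -0.0748, 0.14) [286.34963089 159.25076598]
(0.4319, 0.3783, 0.14) [420.23229462 217.69043964]
(0.6954, 0.3309, 0.14) [327.44144381 238.89221396]
```

View pics/g4.png

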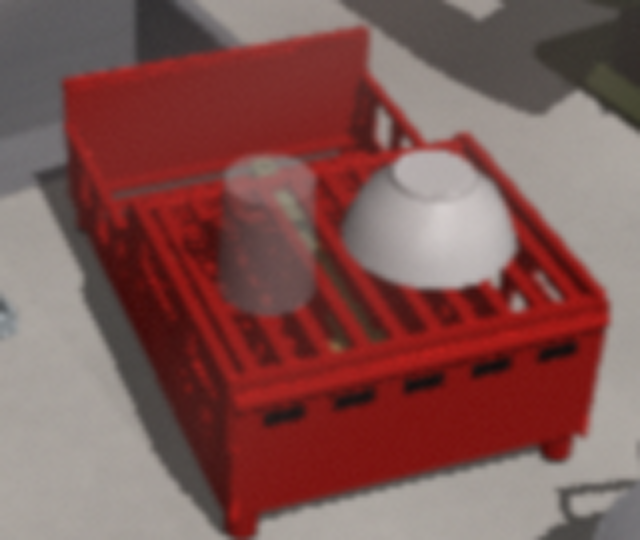

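Nothing has moved. Both views agree that the handle top is at about 55 mm, yet the fingers closed on nothing. In the side crop the fingertips seem to end above the projected TCP. I'll raise the arm and check where the tip really is against the TCP.

>>> {"op": "carry_out", "data": {"deltas": [[0,0,-10,0,1],[0,0,-30,0,1],[0,0,-60,0,1],[0,0,-100,0,1],[0,0,-140,0,1],[0,0,-180,0,1],[0,0,-220,0,1],[0,0,-240,0,1],[0,0,-240,0,1],[0,0,-240,0,1]]}}

```text
time_s: 5.5
tcp_pos: [0.4874, 0.053, 0.2838]
tool_rot: [0.78, 0.625, 0.001, 0.0]
ft_force: [-0.5, 0.4, -1.5]
grip_width: 0.0
```

```bash
python3 st.py; python3 - <<'E'
from plant import bot
from h import *
o=bot.get_obs(); p=np.array(o["tcp_pos"])
s=bot.snapshot("side"); x0,y0,x1,y1=270,60,430,200
big=cv2.resize(s["img"][y0:y1,x0:x1],None,fx=4,fy=4,interpolation=2)
for dz in(0,.019,.05,.073):
    q=(proj(s,p+[0,0,dz])-[x0,y0]+.5)*4; cv2.circle(big,(int(q[0])-0,int(q[1])),2,(255,255,0),-1); print(q)
cv2.imwrite("pics/g5.png",big)
E
```

```text
t 5.5 tcp [0.4874 0.053  0.2838] yawx 77.4 zax [ 0.002  0.001 -1.   ] F [-0.51  0.36 -1.52] M [ 0.03 -0.02  0.01] w 0.0 q [-0.   -0.28  1.9   0.    1.52  0.22]
[289.46268972 268.01542435]
[290.22939077 245.02335831]
[291.50941812 206.63750613]
[292.48322879 177.43457342]
```

View pics/g5.png

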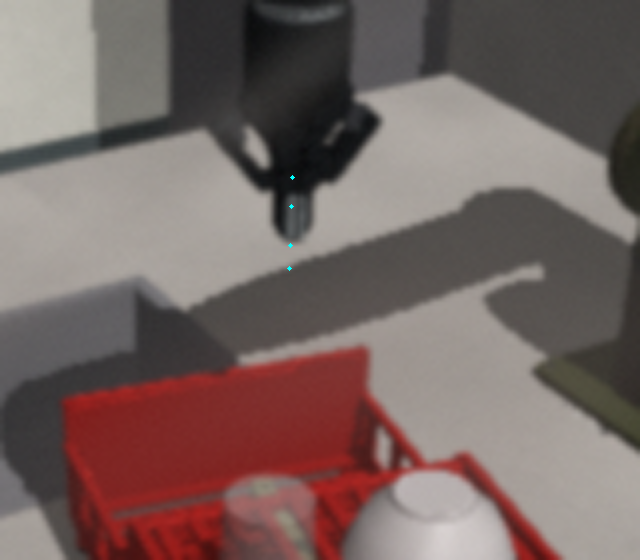

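The tips show at y≈242, but the reported TCP projects to y≈268. So the real tips are about 21 mm above the reported TCP, while the lateral position agrees. At reading 43.5 mm the tips were therefore at about 65 mm, above the handle. I'll go down to a reading of about 24 mm.

>>> {"op": "carry_out", "data": {"deltas": [[0,0,30,0,0],[0,0,65,0,0],[0,0,100,0,0],[0,0,140,0,0],[0,0,175,0,0],[0,0,205,0,0],[0,0,225,0,0],[0,0,240,0,0],[0,0,250,0,0],[0,0,257,0,0],[0,0,259,0,0],[0,0,259,0,0]]}}

```text
time_s: 6.75
tcp_pos: [0.4867, 0.0533, 0.0234]
tool_rot: [0.78, 0.625, -0.0, -0.001]
ft_force: [1.0, 0.8, 0.3]
grip_width: 0.0855
```

```bash
python3 st.py .4871 .053 .024
```

```text
t 6.75 tcp [0.4867 0.0533 0.0234] yawx 77.4 zax [-0.001  0.001 -1.   ] F [0.96 0.75 0.35] M [ 0.04 -0.02  0.  ] w 0.0855 q [-0.   -0.04  2.15  0.    1.03  0.22]
tool delta mm [-0.2  0.4 -0.6]
```

>>> {"op": "carry_out", "data": {"deltas": [[0,0,0,0,0.4],[0,0,0,0,0.6],[0,0,0,0,0.8],[0,0,0,0,1],[0,0,0,0,1],[0,0,0,0,1],[0,0,0,0,1]], "force": 25}}

```text
time_s: 7.45
tcp_pos: [0.4871, 0.0532, 0.0238]
tool_rot: [0.78, 0.625, 0.0, -0.0]
ft_force: [-0.5, -0.6, 2.3]
grip_width: 0.0189
```

```bash
python3 st.py
```

```text
t 7.45 tcp [0.4871 0.0532 0.0238] yawx 77.41 zax [-0.     0.001 -1.   ] F [-0.53 -0.64  2.32] M [0.04 0.03 0.06] w 0.0189 q [-0.   -0.04  2.15  0.    1.03  0.22]
```

Gripped: the opening is 18.9 mm on the 20 mm handle. I'll lift it 40 mm on an arc about the blade tip, then check the tilt.

>>> {"op": "carry_out", "data": {"deltas": [[0,0,-5,0,1],[0,0,-10,0,1],[1,0,-16,0,1],[1,0,-22,0,1],[2,0,-28,0,1],[2,0,-34,0,1],[3,0,-40,0,1],[3,0,-40,0,1],[3,0,-40,0,1]], "force": 20}}

```text
time_s: 8.35
tcp_pos: [0.4878, 0.0562, 0.064]
tool_rot: [0.78, 0.625, 0.0, -0.0]
ft_force: [-0.1, -0.8, -0.3]
grip_width: 0.019
```

```bash
python3 st.py; python3 - <<'E'
from plant import bot
import cv2
for n,(x0,y0,x1,y1) in dict(top=(280,165,420,285),side=(290,130,410,250)).items():
    s=bot.snapshot(n); c=cv2.resize(s["img"][y0:y1,x0:x1],(400,343) if n=="top" else (400,400),interpolation=2); globals()[n]=cv2.copyMakeBorder(c,0,400-c.shape[0],0,0,0)
cv2.imwrite("pics/g6.png",cv2.hconcat([top,side]))
E
```

```text
t 8.35 tcp [0.4878 0.0562 0.064 ] yawx 77.41 zax [ 0.     0.001 -1.   ] F [-0.09 -0.75 -0.27] M [-0.1   0.02 -0.02] w 0.019 q [ 0.   -0.09  2.12  0.    1.11  0.22]
```

View pics/g6.png

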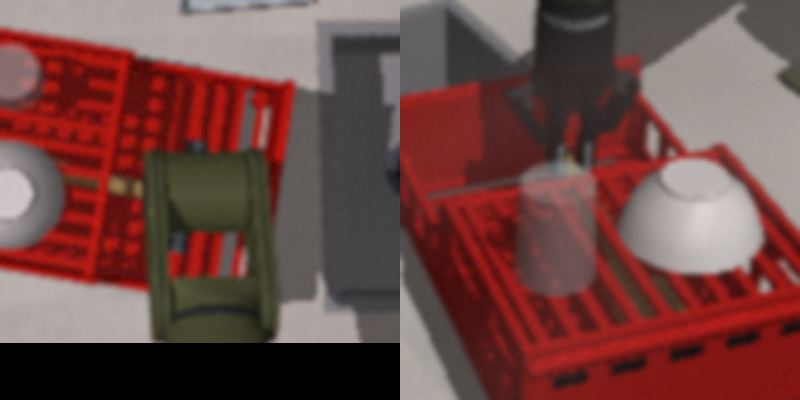

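Side crop: the handle is held between the fingers at (570,165) and runs down under the shelf to about (680,300). I'll measure its slope by intersecting side rays with the spatula's vertical plane.

```bash
cat > tilt.py <<'E'
from plant import bot
from h import *
def tilt(v=0):
    s=bot.snapshot("side"); o=bot.get_obs(); p=np.array(o["tcp_pos"]); V=np.array([.2204,.9754,0]); n=np.array([V[1],-V[0],0]); c=p
    P=[]
    w=mask(s,(12,50,35),(35,255,255),(300,90,390,240))
    for u,v_ in cv2.findNonZero(w)[:,0]:
        a,d=ray(s,u,v_); k=((c-a)@n)/(d@n); X=a+d*k; P.append([(X-p)@V,X[2]])
    P=np.array(P); P=P[(P[:,0]>-.07)&(P[:,0]<.27)&(P[:,1]>.02)&(P[:,1]<.6)]
    k=np.ones(len(P),bool)
    for _ in range(4):
        c=np.polyfit(P[k,0],P[k,1],1); r=P[:,1]-np.polyval(c,P[:,0]); k=abs(r)<.02
    ang=-np.degrees(np.arctan(c[0])); print("n",k.sum(),"tilt deg",ang.round(1),"z at grip",c[1].round(4),"rms",r[k].std().round(4),"s range",P[k,0].min().round(3),P[k,0].max().round(3),"tip s,z",(.25*np.cos(np.radians(ang))).round(3),(c[1]-.25*np.sin(np.radians(ang))).round(3))
if __name__=="__main__": tilt()
E
python3 tilt.py
```

```text
n 457 tilt deg -25.2 z at grip 0.3563 rms 0.0105 s range -0.066 0.27 tip s,z 0.226 0.463
```

```bash
sed -i 's/(300,90,390,240)/(330,150,385,232)/; s/P\[:,1\]<.6/P[:,1]<p[2]+.15/' tilt.py; sed -i 's/^    k=np.ones.*/    k=np.ones(len(P),bool); print(P[::max(1,len(P)\/\/14)].round(3).tolist())/' tilt.py; python3 tilt.py
```

```text
[[-0.017, 0.096], [-0.007, 0.099], [0.003, 0.101], [0.003, 0.098], [0.13, 0.073], [0.139, 0.072], [0.148, 0.071], [0.165, 0.076], [0.237, 0.127], [0.237, 0.124], [0.181, 0.077], [0.182, 0.074], [0.19, 0.076], [0.19, 0.073], [0.266, 0.132], [0.266, 0.129], [0.207, 0.074]]
n 36 tilt deg 7.4 z at grip 0.0971 rms 0.0077 s range -0.017 0.214 tip s,z 0.248 0.065
```

The blade stayed down and the spatula is pivoting in the grip, about 9° so far. Next I'll take it to about 20° on the arc and then tighten the grip.

>>> {"op": "carry_out", "data": {"deltas": [[1,0,-6,0,1],[2,0,-12,0,1],[4,0,-18,0,1],[5,0,-24,0,1],[7,0,-30,0,1],[9,0,-36,0,1],[11,0,-42,0,1],[12,0,-46,0,1],[12,0,-46,0,1],[12,0,-46,0,1]], "force": 20}}

```text
time_s: 9.55
tcp_pos: [0.49, 0.0679, 0.1092]
tool_rot: [0.78, 0.625, -0.0, -0.001]
ft_force: [0.4, -0.1, 0.1]
grip_width: 0.0195
```

```bash
python3 st.py; python3 tilt.py
```

```text
t 9.55 tcp [0.49   0.0679 0.1092] yawx 77.4 zax [-0.001  0.001 -1.   ] F [ 0.42 -0.08  0.05] M [-0.01 -0.01 -0.03] w 0.0195 q [ 0.03 -0.14  2.08  0.    1.2   0.25]
[[-0.013, 0.141], [0.025, 0.157], [0.016, 0.144], [-0.011, 0.119], [0.018, 0.133], [0.045, 0.147], [0.037, 0.134], [0.019, 0.116], [0.047, 0.13], [0.194, 0.125], [0.217, 0.128], [0.232, 0.129], [0.177, 0.079], [0.253, 0.135], [0.26, 0.134]]
n 104 tilt deg 1.1 z at grip 0.1348 rms 0.0096 s range -0.013 0.267 tip s,z 0.25 0.13
```

```bash
cat > pic.py <<'E'
from plant import bot
import cv2,sys
for n,(x0,y0,x1,y1) in dict(top=(280,165,420,285),side=(290,130,410,250)).items():
    if len(sys.argv)>2 and n=="top": x0,y0,x1,y1=300,140,500,311
    if len(sys.argv)>2 and n=="side": x0,y0,x1,y1=200,70,400,270
    s=bot.snapshot(n); c=cv2.resize(s["img"][y0:y1,x0:x1],(400,343) if n=="top" else (400,400),interpolation=2); globals()[n]=cv2.copyMakeBorder(c,0,400-c.shape[0],0,0,0)
cv2.imwrite(f"pics/{sys.argv[1]}.png",cv2.hconcat([top,side]))
E
python3 pic.py g7
```

```text
(no output)
```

View pics/g7.png

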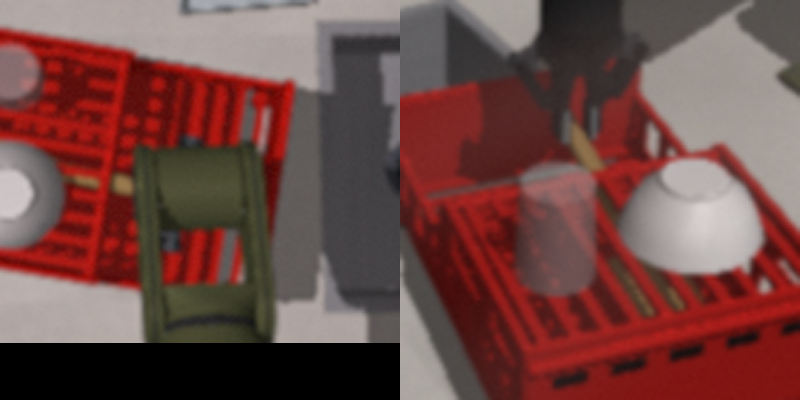

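The spatula now slopes from the fingers at (575,130) under the front bar to the blade at about (660,305), and the rack is unshifted. I'll tighten the grip and draw it out along its own axis, halfway first.

>>> {"op": "carry_out", "data": {"deltas": [[0,0,0,0,1],[0,0,0,0,1],[0,0,-4,0,1],[-4,0,-6,0,1],[-10,0,-8,0,1],[-18,0,-11,0,1],[-26,0,-14,0,1],[-34,0,-17,0,1],[-42,0,-20,0,1],[-50,0,-23,0,1],[-58,0,-26,0,1],[-66,0,-28,0,1],[-74,0,-31,0,1],[-82,0,-34,0,1],[-90,0,-37,0,1],[-90,0,-37,0,1]], "force": 60}}

```text
time_s: 11.3
tcp_pos: [0.4705, -0.0214, 0.1468]
tool_rot: [0.781, 0.625, -0.0, 0.0]
ft_force: [0.5, -0.9, -1.7]
grip_width: 0.0177
```

```bash
python3 st.py; python3 tilt.py;  python3 pic.py g8 w
```

```text
t 11.3 tcp [ 0.4705 -0.0214  0.1468] yawx 77.34 zax [-0.001 -0.001 -1.   ] F [ 0.55 -0.88 -1.67] M [-0.57  0.12 -0.  ] w 0.0177 q [-0.16 -0.24  2.1  -0.    1.28  0.06]
[[-0.016, 0.152], [0.026, 0.168], [0.017, 0.151], [0.058, 0.167], [0.049, 0.15], [0.087, 0.166], [0.088, 0.155], [0.08, 0.139], [0.118, 0.154], [0.11, 0.138], [0.137, 0.148], [0.164, 0.157], [0.156, 0.145], [0.224, 0.161], [0.204, 0.119]]
n 169 tilt deg 9.8 z at grip 0.1645 rms 0.0111 s range -0.016 0.213 tip s,z 0.246 0.122
```

View pics/g8.png

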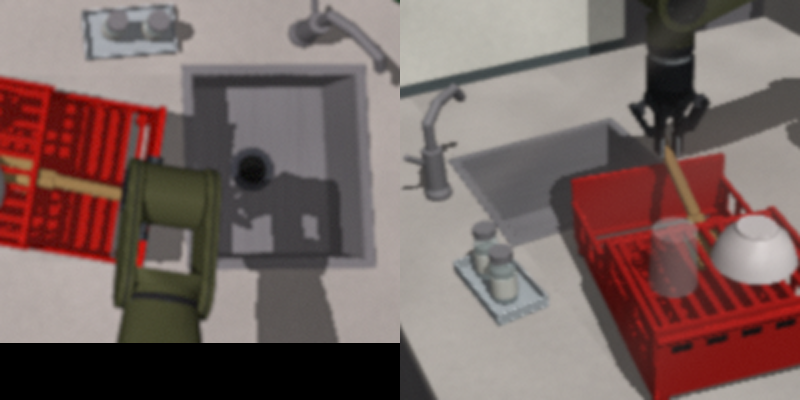

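```bash
python3 - <<'E'
from plant import bot
from h import *
t=bot.snapshot("top"); s=bot.snapshot("side"); p=np.array(bot.get_obs()["tcp_pos"])
def tri(a,b):
    o1,d1=ray(t,*a); o2,d2=ray(s,*b); d1/=np.linalg.norm(d1); d2/=np.linalg.norm(d2)
    k=np.linalg.lstsq(np.c_[d1,-d2],o2-o1,rcond=None)[0]; A=o1+k[0]*d1; B=o2+k[1]*d2; return (A+B)/2,np.linalg.norm(A-B)
print("neck",tri((321,229),(348.5,177.5)))
# top view handle axis -> plane; side row centres -> 3D
w=mask(t,(12,60,60),(35,255,255),(322,215,362,250)); q=cv2.findNonZero(w)[:,0]
f=cv2.fitLine(q.astype(np.float32),2,0,.01,.01).ravel(); c,d1=ray(t,*f[2:]); _,d2=ray(t,*(f[2:]+30*f[:2])); n=np.cross(d1,d2); n/=np.linalg.norm(n); print("top line",f)
w=mask(s,(12,50,35),(35,255,255),(325,140,355,182)); q=cv2.findNonZero(w)[:,0]
V=np.array([.2204,.9754,0])
for v in sorted(set(q[:,1])):
    u=q[q[:,1]==v,0]; a,d=ray(s,u.mean(),v); X=a+d*(((c-a)@n)/(d@n)); print(v,u.min(),u.max(),"s",((X-p)@V).round(3),"z",X[2].round(3))
E
```

```text
neck (array([0.5046275 , 0.13068245, 0.15025072]), np.float64(0.003230507123419811))
top line [9.7389650e-01 2.2699247e-01 3.4013483e+02 2.3242697e+02]
140 333 333 s -0.015 z 0.19
141 333 334 s -0.009 z 0.189
142 333 334 s -0.009 z 0.186
143 333 335 s -0.003 z 0.185
144 332 335 s -0.007 z 0.179
145 332 336 s -0.002 z 0.179
146 332 336 s -0.001 z 0.175
147 332 337 s 0.005 z 0.175
148 332 338 s 0.011 z 0.174
149 332 337 s 0.006 z 0.168
150 332 337 s 0.007 z 0.164
151 333 337 s 0.013 z 0.164
152 333 338 s 0.018 z 0.163
153 334 338 s 0.024 z 0.163
154 334 339 s 0.029 z 0.162
155 335 339 s 0.035 z 0.162
156 335 340 s 0.041 z 0.161
157 336 340 s 0.046 z 0.16
158 336 341 s 0.052 z 0.16
159 337 341 s 0.057 z 0.159
160 337 342 s 0.062 z 0.159
161 338 342 s 0.068 z 0.158
162 338 343 s 0.073 z 0.158
163 339 343 s 0.079 z 0.157
164 339 343 s 0.079 z 0.154
165 339 344 s 0.085 z 0.153
166 340 344 s 0.09 z 0.153
167 340 345 s 0.095 z 0.152
168 341 345 s 0.1 z 0.152
169 341 346 s 0.105 z 0.151
170 342 346 s 0.111 z 0.151
171 342 347 s 0.116 z 0.15
172 343 347 s 0.121 z 0.15
173 343 348 s 0.126 z 0.149
174 343 348 s 0.127 z 0.146
175 344 349 s 0.136 z 0.148
176 344 349 s 0.137 z 0.145
177 344 350 s 0.142 z 0.144
178 344 351 s 0.147 z 0.144
179 344 351 s 0.148 z 0.141
180 344 349 s 0.14 z 0.132
```

The slope now measures about 9–10°, with the neck close under the front bar. A moment of -0.57 N·m suggests light contact with the bar. I'll ease the grip and raise the hand so the bar pivots the blade down, then back off.

>>> {"op": "carry_out", "data": {"deltas": [[0,0,4,0,1],[0,0,4,0,1],[0,0,0,0,1],[0,0,-4,0,1],[0,0,-8,0,1],[0,0,-12,0,1],[0,0,-16,0,1],[0,0,-20,0,1],[0,0,-20,0,1],[0,0,-20,0,1]], "force": 20}}

```text
time_s: 12.55
tcp_pos: [0.4708, -0.0203, 0.1664]
tool_rot: [0.78, 0.625, -0.0, -0.0]
ft_force: [0.8, -1.1, -2.5]
grip_width: 0.0173
```

```bash
cat > ax.py <<'E'
from plant import bot
from h import *
import sys
def axis(troi=(322,215,362,250),sroi=(325,120,355,182)):
    t=bot.snapshot("top"); s=bot.snapshot("side"); p=np.array(bot.get_obs()["tcp_pos"])
    w=mask(t,(12,60,60),(35,255,255),troi); q=cv2.findNonZero(w)[:,0]
    f=cv2.fitLine(q.astype(np.float32),cv2.DIST_HUBER,0,.01,.01).ravel(); c,d1=ray(t,*f[2:]); _,d2=ray(t,*(f[2:]+30*f[:2])); n=np.cross(d1,d2); n/=np.linalg.norm(n); print("top line",f,len(q))
    w=mask(s,(12,50,35),(35,255,255),sroi); q=cv2.findNonZero(w)[:,0]
    V=np.array([.2204,.9754,0]); P=[]
    for v in sorted(set(q[:,1])):
        u=q[q[:,1]==v,0]; a,d=ray(s,u.mean(),v); X=a+d*(((c-a)@n)/(d@n)); P.append([v,(X-p)@V,X[2]])
    P=np.array(P); print(P[::4].round(3).tolist()); k=P[:,1]>.02; k&=P[:,1]<.13
    c=np.polyfit(P[k,1],P[k,2],1); print("tilt",-np.degrees(np.arctan(c[0])),"z at P",c[1],"tcp z",p[2])
r=[eval(a) for a in sys.argv[1:]]
axis(*r)
r=cv2  # end
E
python3 st.py; python3 ax.py; python3 - <<'E'
from plant import bot
from h import *
s=bot.snapshot("side")
for n,i in(("0",cv2.imread("pics/side0.png")),("now",s["img"])):
    h=cv2.cvtColor(i,cv2.COLOR_BGR2HSV); m=cv2.inRange(h,(0,150,60),(8,255,255)); m[:, :280]=0; m[:200]=0; m[:,440:]=0
    q=cv2.findNonZero(m)[:,0]; print(n,"red lower-part extents",q.min(0),q.max(0),q.mean(0).round(2),len(q))
E
```

```text
t 12.55 tcp [ 0.4708 -0.0203  0.1664] yawx 77.39 zax [-0.  0. -1.] F [ 0.75 -1.13 -2.53] M [-0.53 -0.1  -0.12] w 0.0173 q [-0.16 -0.26  2.08 -0.    1.32  0.06]
top line [9.7831506e-01 2.0712236e-01 3.4088907e+02 2.3237674e+02] 278
[[133.0, -0.011, 0.218], [137.0, 0.001, 0.21], [141.0, 0.008, 0.199], [145.0, 0.011, 0.185], [149.0, 0.027, 0.18], [153.0, 0.048, 0.176], [157.0, 0.064, 0.171], [161.0, 0.08, 0.165], [165.0, 0.1, 0.162], [169.0, 0.115, 0.157], [173.0, 0.13, 0.152], [177.0, 0.145, 0.146], [181.0, 0.128, 0.12]]
tilt 19.16451141005304 z at P 0.1935106683904781 tcp z 0.16610789676370513
0 red lower-part extents [294 200] [421 274] [359.32 232.17] 5441
now red lower-part extents [294 200] [421 274] [359.3  231.98] 5519
```

>>> {"op": "carry_out", "data": {"deltas": [[0,0,5,0,1],[0,0,9,0,1],[0,0,9,0,1],[-5,0,8,0,1],[-12,0,6,0,1],[-20,0,4,0,1],[-28,0,2,0,1],[-36,0,0,0,1],[-44,0,-2,0,1],[-50,0,-4,0,1],[-50,0,-4,0,1]], "force": 40}}

```text
time_s: 13.8
tcp_pos: [0.4596, -0.0699, 0.1704]
tool_rot: [0.781, 0.625, -0.0, -0.0]
ft_force: [1.2, 0.3, -1.0]
grip_width: 0.0177
```

```bash
python3 st.py; python3 ax.py "(322,215,372,255)" "(315,120,355,182)"
```

```text
t 13.8 tcp [ 0.4596 -0.0699  0.1704] yawx 77.32 zax [-0.001  0.    -1.   ] F [ 1.21  0.25 -1.05] M [-0.05  0.02  0.  ] w 0.0177 q [-0.27 -0.28  2.09 -0.    1.33 -0.05]
top line [9.7853649e-01 2.0607370e-01 3.4392148e+02 2.3319356e+02] 511
[[128.0, -0.01, 0.212], [132.0, 0.008, 0.206], [136.0, 0.015, 0.195], [140.0, 0.027, 0.186], [144.0, 0.049, 0.183], [148.0, 0.066, 0.177], [152.0, 0.087, 0.174], [156.0, 0.108, 0.171], [160.0, 0.123, 0.165], [164.0, 0.139, 0.16], [168.0, 0.155, 0.154], [172.0, 0.186, 0.159], [176.0, 0.181, 0.141], [180.0, 0.184, 0.128]]
tilt 13.71579908015708 z at P 0.19476827934935512 tcp z 0.17006512920419087
```

Free of contact now, with a moment of about -0.05 N·m and a tilt of about 14°. I'll drop it 8 mm for clearance, draw the last 62 mm, then check.

>>> {"op": "carry_out", "data": {"deltas": [[0,0,4,0,1],[0,0,8,0,1],[-8,0,7,0,1],[-16,0,5,0,1],[-24,0,3,0,1],[-32,0,1,0,1],[-40,0,-1,0,1],[-48,0,-3,0,1],[-56,0,-5,0,1],[-62,0,-6,0,1],[-62,0,-6,0,1]], "force": 40}}

```text
time_s: 15.0
tcp_pos: [0.446, -0.1304, 0.1763]
tool_rot: [0.781, 0.625, -0.0, -0.0]
ft_force: [-0.1, -0.3, -0.2]
grip_width: 0.0175
```

```bash
python3 st.py; python3 ax.py "(322,215,382,260)" "(310,120,355,182)"; python3 pic.py g9 w
```

```text
t 15.0 tcp [ 0.446  -0.1304  0.1763] yawx 77.31 zax [-0.001  0.    -1.   ] F [-0.15 -0.31 -0.15] M [-0.05 -0.    0.03] w 0.0175 q [-0.4  -0.28  2.08 -0.    1.34 -0.18]
top line [9.8064798e-01 1.9577940e-01 3.5373688e+02 2.3554315e+02] 628
[[120.0, 0.003, 0.218], [124.0, 0.01, 0.207], [128.0, 0.023, 0.198], [132.0, 0.045, 0.194], [136.0, 0.058, 0.185], [140.0, 0.084, 0.183], [144.0, 0.096, 0.175], [148.0, 0.117, 0.171], [152.0, 0.133, 0.165], [156.0, 0.149, 0.159], [160.0, 0.187, 0.166], [164.0, 0.181, 0.147], [168.0, 0.2, 0.144], [172.0, 0.216, 0.138], [176.0, 0.218, 0.125]]
tilt 16.592742018001786 z at P 0.2049262596227531 tcp z 0.1759950388104234
```

View pics/g9.png

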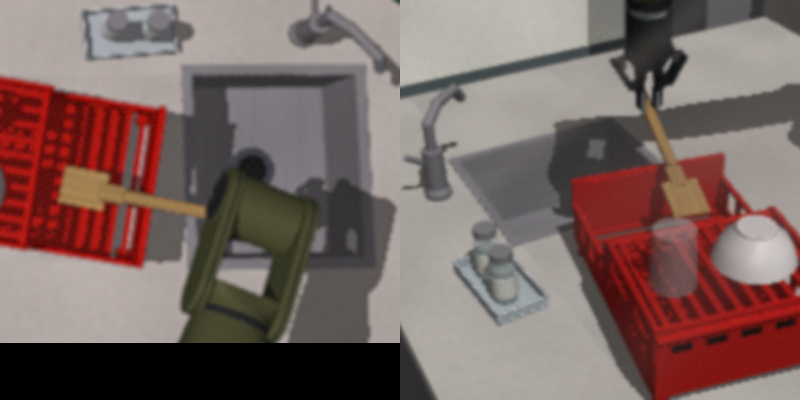

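Top crop: the whole blade is clear of the shelf bar, with its tip at (60,190) and the bar edge at about x=50. The side view agrees, and the bowl, tumbler and rack look unmoved. I'll lift it straight up and then carry it over the sink.

>>> {"op": "carry_out", "data": {"deltas": [[0,0,-5,0,1],[0,0,-15,0,1],[0,0,-27,0,1],[0,0,-40,0,1],[0,0,-55,0,1],[0,0,-70,0,1],[0,0,-85,0,1],[0,0,-97,0,1],[0,0,-106,0,1],[0,0,-110,0,1],[0,0,-110,0,1]], "force": 40}}

```text
time_s: 16.3
tcp_pos: [0.4463, -0.1296, 0.2864]
tool_rot: [0.781, 0.625, -0.0, -0.0]
ft_force: [-0.4, -0.3, -1.1]
grip_width: 0.0177
```

>>> {"op": "carry_out", "data": {"deltas": [[-5,1,0,0,1],[-15,3,0,0,1],[-35,8,0,0,1],[-60,14,0,0,1],[-85,19,0,0,1],[-110,25,0,0,1],[-135,31,0,0,1],[-160,36,0,0,1],[-185,42,0,0,1],[-210,48,0,0,1],[-235,53,0,0,1],[-260,59,0,0,1],[-285,65,0,0,1],[-310,70,0,0,1],[-335,76,0,0,1],[-355,80,0,0,1],[-368,83,0,0,1],[-376,85,0,0,1],[-380,86,0,0,1],[-380,86,0,0,1]], "force": 40}}

```text
time_s: 18.3
tcp_pos: [0.4471, -0.5192, 0.286]
tool_rot: [0.781, 0.625, -0.0, -0.001]
ft_force: [0.2, -0.1, -0.5]
grip_width: 0.0172
```

```bash
python3 st.py; python3 - <<'E'
from plant import bot
from h import *
t=bot.snapshot("top"); s=bot.snapshot("side"); p=np.array(bot.get_obs()["tcp_pos"]); V=np.array([.2204,.9754,0])
for th in(10,15,20,30):
    P=p+[0,0,.024]; r=np.radians(th); tip=P+.25*(V*np.cos(r)-[0,0,np.sin(r)]); print(th,"pred tip",tip.round(3),"top",proj(t,tip).round(1),"side",proj(s,tip).round(1))
for n,S,roi in(("top",t,(360,150,560,330)),("side",s,(180,20,360,200))):
    w=mask(S,(12,60,60),(32,255,255),roi); k,l,st,c=cv2.connectedComponentsWithStats(w)
    for i in range(1,k):
        if st[i,4]>40:
            q=cv2.findNonZero((l==i).astype(np.uint8)); print(n,st[i].tolist(),c[i].round(1),"box",cv2.boxPoints(cv2.minAreaRect(q)).round(0).tolist())
# unchanged scene check vs start
for n,S,roi in(("top",t,(130,140,400,290)),("side",s,(220,140,520,345))):
    a=cv2.imread(f"pics/{n}0.png"); x0,y0,x1,y1=roi; d=cv2.absdiff(a,S["img"]).max(2)[y0:y1,x0:x1]>50; d=cv2.morphologyEx(d.astype(np.uint8),cv2.MORPH_OPEN,np.ones((2,2))); k,l,st,c=cv2.connectedComponentsWithStats(d)
    print(n,"changed blobs",[(int(r[0]+x0),int(r[1]+y0),int(r[2]),int(r[3]),int(r[4])) for r in st[1:] if r[4]>5])
E
```

```text
t 18.3 tcp [ 0.4471 -0.5192  0.286 ] yawx 77.38 zax [-0.001  0.001 -1.   ] F [ 0.23 -0.09 -0.47] M [-0.06  0.06 -0.03] w 0.0172 q [-0.94  0.17  1.47 -0.    1.5  -0.72]
10 pred tip [ 0.502 -0.278  0.267] top [457.6 227.2] side [289.7  94.3]
15 pred tip [ 0.501 -0.283  0.246] top [456.6 227.8] side [289.7  99.4]
20 pred tip [ 0.499 -0.289  0.225] top [456.2 228.4] side [289.5 104. ]
30 pred tip [ 0.495 -0.307  0.185] top [457.4 230.1] side [288.8 111.9]
top [458, 220, 101, 29, 1080] [495.1 235.3] box [[457.0, 239.0], [460.0, 219.0], [560.0, 237.0], [556.0, 257.0]]
top [501, 280, 59, 50, 1518] [539.  312.2] box [[501.0, 280.0], [559.0, 280.0], [559.0, 329.0], [501.0, 329.0]]
side [273, 53, 25, 49, 403] [284.3  84.1] box [[261.0, 59.0], [276.0, 52.0], [299.0, 98.0], [284.0, 105.0]]
top changed blobs [(322, 229, 11, 6, 51), (334, 231, 26, 11, 150)]
side changed blobs [(384, 140, 7, 5, 18), (409, 164, 14, 8, 76)]
```

The tip is at about (0.50, -0.285, 0.24), inside the sink mouth. The only changes in the scene are the missing spatula and the arm or its shadow. I'll settle, confirm it holds still and hand in.

>>> {"op": "carry_out", "data": {"deltas": [[0,0,0,0,1],[0,0,0,0,1],[0,0,0,0,1],[0,0,0,0,1],[0,0,0,0,1],[0,0,0,0,1],[0,0,0,0,1],[0,0,0,0,1]], "force": 40}}

```text
time_s: 19.2
tcp_pos: [0.4473, -0.5186, 0.2862]
tool_rot: [0.78, 0.625, -0.0, -0.001]
ft_force: [-0.5, -0.0, -0.5]
grip_width: 0.0173
```

```bash
python3 - <<'E'
from plant import bot
from h import *
s=bot.snapshot("side"); w=mask(s,(12,60,60),(32,255,255),(180,20,360,200)); q=cv2.findNonZero(w); print(cv2.boxPoints(cv2.minAreaRect(q)).round(0).tolist(),len(q))
o=bot.get_obs(); print(o["time_s"],np.abs(o["joint_velocities"]).max(),o["grip_width"],np.round(o["ft_force"],2))
print(bot.job_done())
E
```

```text
[[261.0, 59.0], [276.0, 52.0], [299.0, 98.0], [284.0, 105.0]] 403
19.25 0.00199686889901961 0.01757493976029381 [-0.2   0.27 -1.15]
the job is handed in; nothing more can be done
None
```

The spatula is out of the rack and held still over the sink, and I handed the job in at 19.3 s. I gripped the handle, tilted it handle end up, drew it slantwise under the shelf bar and over the end wall, then lifted it and carried it across.

**Last checks:**
- **Pose:** the blade tip is at about (0.50, -0.285, 0.24) m, inside the sink mouth. The tilt is about 15–17°, so the tip is about 80 mm below the handle end.
- **Stillness:** between the last two pictures the spatula did not move, and the joints were at rest. The grip is 40 N.
- **Surroundings:** image differences from the start showed only the missing spatula and, in the side view, two small blobs I put down to the arm or its shadow.

**What failed or disagreed:**
- **First grasp missed:** the fingers closed on nothing because the real fingertips sit about 21 mm above the reported TCP. I corrected for that and the second grasp held.
- **Contact with the shelf bar:** the tilt fell to about 10° partway through the draw, and the neck touched the underside of the front bar, with wrist forces of about 2.5 N or less. I used that contact to bring the tilt back up.
- **Grip width:** it read 17–19 mm on the nominally 20 mm handle.

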